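Lay out the sleeve kit for its record photo

ROBOT

A 6-joint arm with a two-finger parallel gripper is mounted at the origin on a cart in front of the work surface, level with it; the furniture and walls round the work are solid. World frame = base frame: x ahead of the robot, y to its left, z up, the work surface at z = 0. Lengths are in m, angles in rad, forces in N, time in s.
With the tool pointing down it reaches from about 0.375 to 0.9 m from the base axis. Payload 3.1 kg.
Tool frame: the origin (TCP) lies at the very end of the fingers, on their centre line; the grasp point (between the pads) lies 19 mm behind it (ctrl.grip_point_offset is the z of the grasp point in the tool frame, in m); z points along the fingers, y is the line along which they close (so a half turn about z gives the same grasp; the last joint's range is limited). The gripper opens to 87 mm and grips with 3 to 60 N. Pads are 19 mm wide; open, the fingers measure 117 mm over their backs; the gripper's body (75 mm by 190 mm) begins 51 mm behind the grasp point.
Start: joints at [1.004, 0.527, 1.433, -0, 1.181, -0.178], TCP at [0.237, 0.578, 0.199] pointing down, gripper open.
Joint ranges: [-3.08, 3.08], [-0.75, 2.2], [0.22, 2.44], [-1.43, 4.57], [0, 2.65], [-2.85, 2.85]. Speed limits (rad/s): [2.79, 2.79, 3.14, 3.14, 3.14, 3.14].

INTERFACE

Orientations are given as a unit quaternion [w, x, y, z].
In Python, from rig import ctrl gives the robot as it stands.
- The arm moves only by the tool play_rows, never from a script. Its argument "plan" is a list of rows, each an object of numbers: "x", "y", "z": the shift along the world's x, y, z in m; "yaw": the turn about the world's z in rad. In form: [{"x": .., "y": .., "z": .., "yaw": ..}, ...]. A call has 1 to 8 rows; each row shifts and turns the commanded pose from where the row before left it; what a row does not reach is not made up. A row lasts 1/8 s, in which the tool goes at most 62.5 mm and 10.7 degrees, less where a joint would pass 70% of its speed; a pose out of reach is approached as far as the arm can. A call is refused whole if a number of a shift passes 0.0625 or a number of a turn 0.188, either way. A call with a gripper value outside its range is refused whole. "hand" is the opening, from 0 (shut) to 1 (fully open), set as the call begins (left out, the last holds). The fingers move at their own pace and stop on an object; "squeeze" is the grip in N (left out, the last holds). Time passes only in rows, so rows that do not move let the fingers close. It gives the time, the measured TCP pose, the force, the opening and the grip force at its end, in the units of the state.
- ctrl.read_state(): the state, without advancing time (a new reading comes with each control period).
- ctrl.snapshot(name): name is "scene" or "top" or "wrist"; returns the picture (420x560x3 uint8, red, green, blue); there is no depth.
- ctrl.camera_model(name): a dict with "intrinsics" (3x3 intrinsics, pixels), "R" (3x3) and "t" (3): a world point X has camera coordinates R X + t. Camera axes: x right, y down, z forward; pixel columns grow to the right and rows downward; lengths in m; the calibration is good to about 2 mm. A picture is of the moment at which its call begins: read the wrist's pose just before it. camera_model takes no time and is no camera call; for the wrist camera it gives the pose at the moment of the call.
- ctrl.job_done(): hands the job in; it is judged then, once.
The state is a dict: "time_s": time; "q": joint angles; "qd": joint speeds; "joint_torque": joint torques, N m; "position": TCP position; "eef_rot": TCP orientation; "contact_force": force on the tool from outside, world axes, zero at the start; "ft_torque": the same for the moment, N m; "opening": finger opening in m; "grip_force": force on a finger pad.
Only numpy, scipy, OpenCV 4.12 (cv2) and the standard library are available. Lean on these libraries where they do the work, as an engineer would, in place of code of your own. Each camera call takes 0.05 s, during which the arm holds its last target. There are 200 camera calls.

TASK

Lay out the sleeve kit round the two steel blocks for its record photo: stand the tall sleeve upright midway between the two blocks, in line with them, and set the short sleeve upright on top of it, centred. Lay the brass nut flat in the middle of the top of the rectangular setup block, and lay the dark nut flat on the worktop straight in front of the tall sleeve, on the robot's side and square to the row of blocks, 8 cm from it centre to centre. Leave the two blocks, the brass bush, the chuck key and the dropper bottle where they are.

Things in the scene. Friction and masses are not known exactly. Their poses are not given: they have to be found in the camera images.
- tall_sleeve_mid (a point): Tall sleeve: grey steel tube, outer diameter 35 mm, 62 mm high, standing upright, a dark weld band half-way up (solid for stacking: its top is a full disc). The point is its centre, 31 mm above its underside; z is the tube's axis, up. Weighs about 0.16 kg.
- short_sleeve_mid (a point): Short sleeve: grey steel tube, diameter 31 mm, 26 mm high, standing upright, a dark band round it. The point is its centre, 13 mm above its underside; z is its axis, up.
- brass_nut_mid (a point): Brass nut: yellow hexagon nut lying flat, 22 mm across flats, 25 mm across corners, 15 mm high. The point is its centre, 7.5 mm above its underside; z up; its x axis is square to a pair of flats, its y axis points at a corner.
- dark_nut_mid (a point): Dark nut: dark grey, almost black hexagon nut lying flat, 19 mm across flats, 22 mm across corners, 13 mm high. The point is its centre, 6.5 mm above its underside; z up; its x axis is square to a pair of flats, its y axis points at a corner.
- setup_block_mid (a point): Setup block: rectangular grey steel block with small holes in its top, 50 mm (x) by 75 mm (y) by 25 mm high, loose, 0.62 kg; must not be moved. The point is its centre, 12.5 mm above its underside. Its y axis runs along the row towards, or away from, the V-block (the two may stand either way round); its -x axis points to the robot's side, square to the row.
- vee_block_mid (a point): V-block: grey steel block with a V groove in its top, 45 mm (x) by 40 mm (y) by 36 mm high, loose, 0.42 kg, about 0.20 m from the setup block, turned the same way as it; must not be moved. The point is its centre, 18 mm above its underside.
- bush_mid (a point): Flanged brass bush, 42 mm wide, 26 mm high, standing flange down among the parts; not part of the layout, leave it. The point is its centre, 13 mm above its underside.
- key_mid (a point): Chuck key: steel T-shaped key lying flat behind the work, 72 x 68 x 12 mm; leave it. The point is 6 mm above its underside.
- dropper_mid (a point): Small brown dropper bottle with a black cap, 34 mm wide, 102 mm high, standing on the worktop behind the work; leave it. The point is 51 mm above its underside.
Things that resemble listed ones, but are neither listed nor needed, are in the scene too. Leave any blue look-alike of the part that bears short_sleeve_mid alone.

How it is judged:
At the end, for the whole second after the job is handed in: Tall sleeve upright midway between the blocks (15 mm), short sleeve on it (8 mm), brass nut flat on the setup block's middle (12 mm), dark nut flat on the worktop 80 mm in front of the tall sleeve (15 mm); all at rest; blocks, bush, key and bottle within 15 mm of their starts (((y of tall_sleeve_mid in the frame of setup_block_mid between 0.081 and 0.119 m and y of tall_sleeve_mid in the frame of vee_block_mid between -0.119 and -0.081 m) or (y of tall_sleeve_mid in the frame of setup_block_mid between -0.119 and -0.081 m and y of tall_sleeve_mid in the frame of vee_block_mid between 0.081 and 0.119 m)) and x of tall_sleeve_mid in the frame of setup_block_mid between -0.018 and 0.018 m and angle between each of tall_sleeve_mid, short_sleeve_mid's own z axis and vertical below 0.1 rad and height (world z) of tall_sleeve_mid between 0.026 and 0.036 m and horizontal distance between short_sleeve_mid and tall_sleeve_mid below 0.008 m and z of short_sleeve_mid in the frame of tall_sleeve_mid between 0.04 and 0.048 m and horizontal distance between brass_nut_mid and setup_block_mid below 0.012 m and z of brass_nut_mid in the frame of setup_block_mid between 0.016 and 0.024 m and angle between each of brass_nut_mid, dark_nut_mid's own z axis and vertical below 0.15 rad and ((y of dark_nut_mid in the frame of setup_block_mid between 0.075 and 0.125 m and y of dark_nut_mid in the frame of vee_block_mid between -0.125 and -0.075 m) or (y of dark_nut_mid in the frame of setup_block_mid between -0.125 and -0.075 m and y of dark_nut_mid in the frame of vee_block_mid between 0.075 and 0.125 m)) and x of dark_nut_mid in the frame of setup_block_mid between -0.105 and -0.055 m and horizontal distance between dark_nut_mid and tall_sleeve_mid between 0.064 and 0.096 m and height (world z) of dark_nut_mid below 0.012 m and linear speed of each of tall_sleeve, short_sleeve, brass_nut, dark_nut below 0.01 m/s and distance of each of setup_block_mid, vee_block_mid, bush_mid, key_mid, dropper_mid from where it was at the start of the episode below 0.015 m); the robot touches nothing.
It fails at once if A block or a bystander (bush, chuck key, bottle) is pushed more than 25 mm (distance of any of setup_block_mid, vee_block_mid, bush_mid, key_mid, dropper_mid from where it was at the start of the episode above 0.025 m).
It also fails if it takes over 104 s, if anything falls off the work surface, if the arm or the gripper's body presses on something with over 40 N, if the wrist force passes 120 N, or if a joint passes its speed limit or range.

## Working session

There is one attempt and no reset: what is moved stays moved. The work goes in short steps, Python scripts to look and compute and a tool call to move; the robot and the scene stay as the last step left them, time stands still between calls to the robot, and variables do not carry over. Pictures are saved under pics/ and viewed, at most 14 in all, crops included, and the job is handed in when it is done.

Besides the shell and the picture viewer there is one more tool, called after "Request:" by a JSON object that holds its "name" and its "arguments", one argument or row to a line. play_rows: Moves the arm, as the interface text tells. Its arguments: {"type":"object","properties":{"plan":{"type":"array","items":{"type":"object","properties":{"x":{"type":"number"},"y":{"type":"number"},"z":{"type":"number"},"yaw":{"type":"number"}}}},"hand":{"type":"number"},"squeeze":{"type":"number"}},"required":["plan"]}

```bash
mkdir -p pics; cat > h.py <<'E'
from rig import ctrl
import numpy as np, cv2
def snap(cam,name):
    m=ctrl.camera_model(cam); im=ctrl.snapshot(cam); cv2.imwrite(f'pics/{name}.png',im[:,:,::-1]); np.savez(f'pics/{name}.npz',K=m['intrinsics'],R=m['R'],t=m['t']); return im,m
def px2w(name,u,v,z):
    m=np.load(f'pics/{name}.npz'); d=m['R'].T@np.linalg.inv(m['K'])@np.array([u,v,1.]); c=-m['R'].T@m['t']
    return np.round(c+d*(z-c[2])/d[2],4)
def w2px(name,X):
    m=np.load(f'pics/{name}.npz'); p=m['K']@(m['R']@np.array(X)+m['t']); return np.round(p[:2]/p[2],1)
E
python3 - <<'E'
from h import *
for c in('top','scene'):
    im,m=snap(c,c+'0'); print(c,-np.array(m['R']).T@np.array(m['t']),m['intrinsics'][0])
s=ctrl.read_state(); print(s['position'],s['eef_rot'],s['time_s'])
E
```

```text
top [ 0.41831338 -0.07414332  0.8973663 ] [397.90070424   0.         281.61292489]
scene [ 0.04457867 -0.70245061  0.54587163] [511.31396071   0.         279.02023635]
[0.23651634 0.57775547 0.198153  ] [-3.57599729e-04  1.93171600e-01  9.81164490e-01 -9.21244800e-04] 0.1
```

View pics/top0.png

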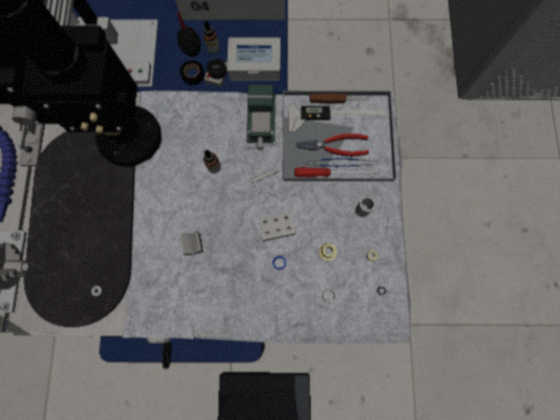

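View pics/scene0.png

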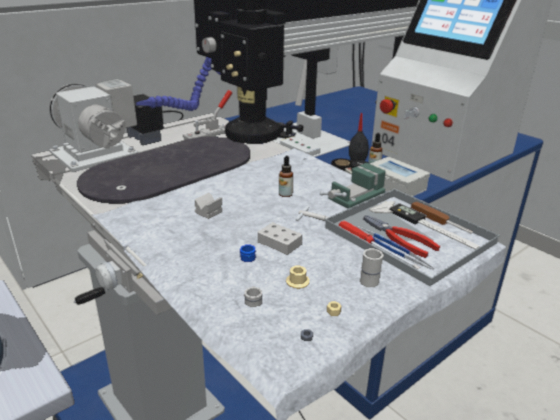

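The top view shows the V-block at (192,243), setup block (277,227), tall sleeve (366,205), bush (328,252), brass nut (372,256), dark nut (381,291), short sleeve (328,296), and the blue decoy (279,263). I'll enlarge it to refine these.

```bash
python3 - <<'E'
from h import *
im=cv2.imread('pics/top0.png')[180:320,170:400]
im=cv2.convertScaleAbs(im,alpha=1.5)
cv2.imwrite('pics/c0.png',cv2.resize(im,None,fx=3.4,fy=3.4,interpolation=cv2.INTER_CUBIC))
for n,u,v,z in [('v',192,243,.036),('setup',277,227,.025),('tall',366,205,.062),('bush',328,252,.02),('brass',372,256,.015),('dark',381,291,.013),('short',328,296,.026)]: print(n,px2w('top0',u,v,z))
E
```

```text
v [0.5572 0.1267 0.036 ]
setup [ 0.5958 -0.0591  0.025 ]
tall [ 0.6376 -0.2523  0.062 ]
bush [ 0.5407 -0.1724  0.02  ]
brass [ 0.5328 -0.2705  0.015 ]
dark [ 0.4564 -0.2869  0.013 ]
short [ 0.4449 -0.1696  0.026 ]
```

View pics/c0.png

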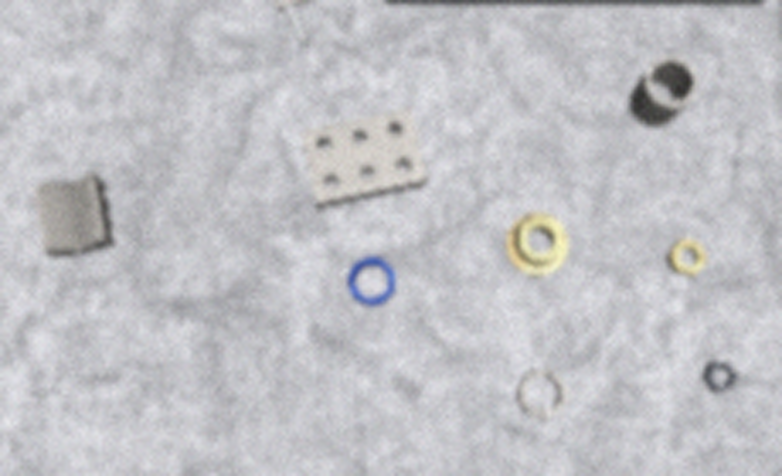

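Request:
{"name": "play_rows", "arguments": {
  "plan": [
    {"x": 0.01, "y": -0.06, "z": 0.015, "yaw": 0.075},
    {"x": 0.01, "y": -0.06, "z": 0.015, "yaw": 0.075},
    {"x": 0.01, "y": -0.06, "z": 0.015, "yaw": 0.075},
    {"x": 0.02, "y": -0.06, "z": 0, "yaw": 0.075},
    {"x": 0.04, "y": -0.06, "yaw": 0.075},
    {"x": 0.04, "y": -0.06, "yaw": 0.075},
    {"x": 0.04, "y": -0.06, "yaw": 0.075},
    {"x": 0.04, "y": -0.06, "yaw": 0.075}
  ],
  "hand": 0.7,
  "squeeze": 20
}}

```text
schema error: expected keys x, y, z, yaw
```

Request:
{"name": "play_rows", "arguments": {
  "plan": [
    {"x": 0.01, "y": -0.06, "z": 0.015, "yaw": 0.075},
    {"x": 0.01, "y": -0.06, "z": 0.015, "yaw": 0.075},
    {"x": 0.01, "y": -0.06, "z": 0.015, "yaw": 0.075},
    {"x": 0.02, "y": -0.06, "z": 0, "yaw": 0.075},
    {"x": 0.04, "y": -0.06, "z": 0, "yaw": 0.075},
    {"x": 0.04, "y": -0.06, "z": 0, "yaw": 0.075},
    {"x": 0.04, "y": -0.06, "z": 0, "yaw": 0.075},
    {"x": 0.04, "y": -0.06, "z": 0, "yaw": 0.075}
  ],
  "hand": 0.7,
  "squeeze": 20
}}

```text
time_s: 1.1
position: [0.4259, 0.1297, 0.2439]
eef_rot: [0.0, -0.106, 0.994, 0.0]
contact_force: [0.2, -0.4, 0.2]
opening: 0.061
grip_force: 0.0
```

Request:
{"name": "play_rows", "arguments": {
  "plan": [
    {"x": 0.03, "y": -0.05, "z": 0.02, "yaw": 0},
    {"x": 0.02, "y": -0.04, "z": 0.02, "yaw": 0},
    {"x": 0, "y": 0, "z": 0, "yaw": 0},
    {"x": 0, "y": 0, "z": 0, "yaw": 0}
  ]
}}

```text
time_s: 1.6
position: [0.4741, 0.0419, 0.2832]
eef_rot: [-0.001, -0.105, 0.994, 0.001]
contact_force: [0.3, -0.9, 0.3]
opening: 0.0613
grip_force: 0.0
```

```bash
python3 - <<'E'
from h import *
snap('wrist','w1'); s=ctrl.read_state(); print(s['position'],s['eef_rot'])
for X in [(.5572,.1267,.036),(.5958,-.0591,.025),(.577,.034,0)]: print(w2px('w1',X))
E
```

```text
[0.4737706  0.04237894 0.28307522] [-1.26870406e-03 -1.05726802e-01  9.94394260e-01  5.37848261e-04]
[326.5 240.8]
[194.6 237.1]
[261.2 231.8]
```

View pics/w1.png

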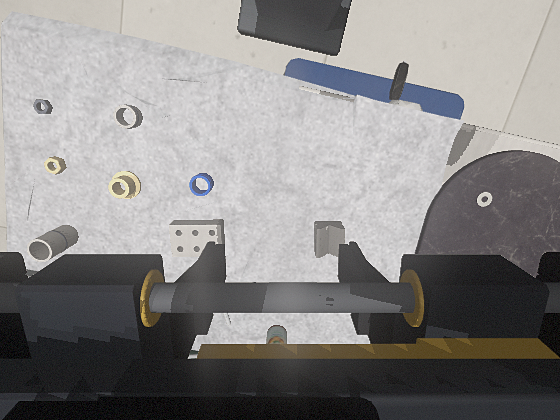

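The wrist view shows, on the robot side, the dark nut (42,106), short sleeve (129,117), brass nut (56,165), tall sleeve top near (40,250), setup block (195,237) and V-block (328,238). I'll enlarge this one.

```bash
python3 - <<'E'
from h import *
im=cv2.imread('pics/w1.png')
a=cv2.resize(im[90:260,20:160],None,fx=3.5,fy=3.5,interpolation=cv2.INTER_CUBIC)
b=cv2.resize(im[205:265,160:245],None,fx=3.5,fy=3.5,interpolation=cv2.INTER_CUBIC)
c=cv2.resize(im[205:265,305:365],None,fx=3.5,fy=3.5,interpolation=cv2.INTER_CUBIC)
o=np.zeros((595,800,3),np.uint8);o[:,:490]=a;o[:210,495:495+b.shape[1]]=b;o[300:510,495:705]=c
cv2.imwrite('pics/c1.png',o)
E
```

```text
(no output)
```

View pics/c1.png

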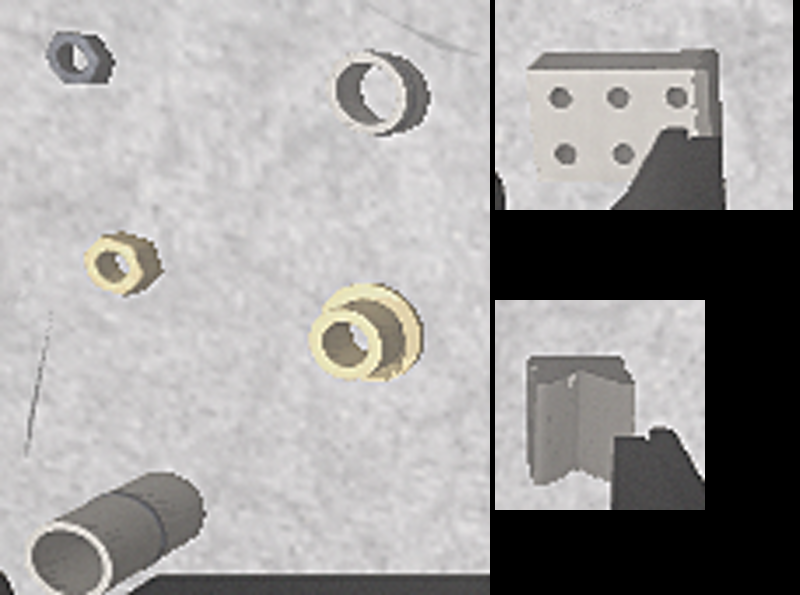

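```bash
python3 - <<'E'
from h import *
A=lambda X,Y:(20+X/3.5,90+Y/3.5)
B=lambda X,Y:(160+(X-495)/3.5,205+Y/3.5)
C=lambda X,Y:(305+(X-495)/3.5,205+(Y-300)/3.5)
P={n:px2w('w1',*p,z) for n,p,z in [('dark',A(74,57),.013),('brass',A(114,264),.015),('short',A(371,92),.026),('tall',A(69,560),.062),('setup',B(621,125.5),.025),('vee',C(582,430),.036),('h1',B(561,97),.025),('h3',B(677,97),.025)]}
for k in P: print(k,P[k])
d=P['h1']-P['h3']; print(np.arctan2(-d[1],-d[0]))
for n,s,v in [('top',px2w('top0',276.97,224.9,.025),px2w('top0',191.2,242.6,.036)),('w',P['setup'],P['vee'])]:
    s,v=s[:2],v[:2]; m=(s+v)/2; r=(v-s)/np.linalg.norm(v-s); print(n,s,v,np.linalg.norm(v-s),m,np.arctan2(r[1],r[0]),m+.08*np.array([-r[1],r[0]]))
E
```

```text
dark [ 0.4593 -0.2859  0.013 ]
brass [ 0.5358 -0.2683  0.015 ]
short [ 0.447  -0.1692  0.026 ]
tall [ 0.6413 -0.2524  0.062 ]
setup [ 0.6011 -0.0563  0.025 ]
vee [0.5582 0.1318 0.036 ]
h1 [ 0.5938 -0.0822  0.025 ]
h3 [ 0.5837 -0.0355  0.025 ]
1.7837899647028712
top [ 0.6006 -0.059 ] [0.5581 0.1285] 0.1922563392973038 [0.57935 0.03475] 1.7936965591232723 [0.50132917 0.01706528]
w [ 0.6011 -0.0563] [0.5582 0.1318] 0.19293009096561373 [0.57965 0.03775] 1.7950310779039924 [0.50165284 0.01996117]
```

Request:
{"name": "play_rows", "arguments": {
  "plan": [
    {"x": 0.024, "y": -0.042, "z": -0.02, "yaw": 0},
    {"x": 0.024, "y": -0.042, "z": -0.02, "yaw": 0},
    {"x": 0.024, "y": -0.042, "z": -0.02, "yaw": 0},
    {"x": 0.024, "y": -0.042, "z": -0.02, "yaw": 0},
    {"x": 0.024, "y": -0.042, "z": -0.02, "yaw": 0},
    {"x": 0.024, "y": -0.042, "z": -0.02, "yaw": 0},
    {"x": 0.024, "y": -0.042, "z": -0.02, "yaw": 0},
    {"x": 0, "y": 0, "z": 0, "yaw": 0}
  ]
}}

```text
time_s: 2.65
position: [0.643, -0.253, 0.1403]
eef_rot: [-0.002, -0.105, 0.994, 0.001]
contact_force: [-0.8, 0.0, 0.8]
opening: 0.0607
grip_force: 0.0
```

```bash
python3 - <<'E'
from h import *
snap('wrist','w2'); s=ctrl.read_state(); print(s['position'],s['eef_rot'])
E
```

```text
[ 0.6424235  -0.25117881  0.14151525] [-0.00175473 -0.10550533  0.99441592  0.00158834]
```

View pics/w2.png

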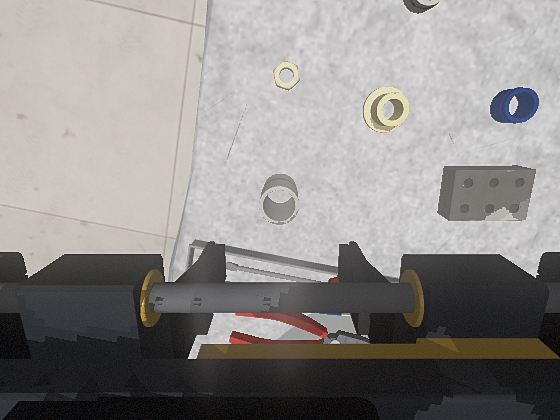

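```bash
python3 - <<'E'
from h import *
print(px2w('w2',279.5,205,.062),px2w('w2',286.5,75,.015),px2w('w2',494,196,.025), w2px('w2',(.6424,-.2512,.062)))
E
```

```text
[ 0.6413 -0.2538  0.062 ] [ 0.5362 -0.2701  0.015 ] [ 0.6002 -0.0546  0.025 ] [282.3 206.9]
```

Request:
{"name": "play_rows", "arguments": {
  "plan": [
    {"x": -0.001, "y": -0.002, "z": -0.04, "yaw": 0},
    {"x": 0, "y": 0, "z": -0.04, "yaw": 0},
    {"x": 0, "y": 0, "z": -0.03, "yaw": 0},
    {"x": 0, "y": 0, "z": -0.018, "yaw": 0},
    {"x": 0, "y": 0, "z": 0, "yaw": 0}
  ]
}}

```text
time_s: 3.32
position: [0.6413, -0.2525, 0.0152]
eef_rot: [-0.001, -0.106, 0.994, 0.001]
contact_force: [0.7, -1.0, -0.0]
opening: 0.0606
grip_force: 0.0
```

Request:
{"name": "play_rows", "arguments": {
  "plan": [
    {"x": 0, "y": 0, "z": 0, "yaw": 0},
    {"x": 0, "y": 0, "z": 0, "yaw": 0},
    {"x": 0, "y": 0, "z": 0, "yaw": 0},
    {"x": 0, "y": 0, "z": 0, "yaw": 0},
    {"x": 0, "y": 0, "z": 0, "yaw": 0},
    {"x": 0, "y": 0, "z": 0, "yaw": 0}
  ],
  "hand": 0.2,
  "squeeze": 20
}}

```text
time_s: 4.08
position: [0.6427, -0.2548, 0.0167]
eef_rot: [0.001, -0.105, 0.994, -0.0]
contact_force: [-0.4, 0.7, 4.9]
opening: 0.0331
grip_force: 20.0
```

Request:
{"name": "play_rows", "arguments": {
  "plan": [
    {"x": 0, "y": 0, "z": 0.04, "yaw": 0},
    {"x": 0, "y": 0, "z": 0.04, "yaw": 0},
    {"x": -0.01, "y": 0.048, "z": 0.01, "yaw": 0},
    {"x": -0.01, "y": 0.048, "z": 0, "yaw": 0},
    {"x": -0.01, "y": 0.048, "z": 0, "yaw": 0},
    {"x": -0.01, "y": 0.048, "z": 0, "yaw": 0},
    {"x": -0.01, "y": 0.048, "z": 0, "yaw": 0},
    {"x": -0.013, "y": 0.05, "z": 0, "yaw": 0}
  ]
}}

```text
time_s: 5.08
position: [0.5784, 0.0368, 0.1052]
eef_rot: [-0.001, -0.105, 0.994, 0.0]
contact_force: [-0.0, -0.0, -1.4]
opening: 0.0331
grip_force: 20.0
```

Request:
{"name": "play_rows", "arguments": {
  "plan": [
    {"x": 0, "y": 0, "z": 0, "yaw": 0},
    {"x": 0, "y": 0, "z": 0, "yaw": 0}
  ]
}}

```text
time_s: 5.32
position: [0.5793, 0.0353, 0.1055]
eef_rot: [-0.0, -0.106, 0.994, -0.0]
contact_force: [0.4, -0.1, -1.8]
opening: 0.0327
grip_force: 20.0
```

```bash
python3 - <<'E'
from h import *
snap('wrist','w3'); s=ctrl.read_state(); print(s['position'],s['eef_rot'],s['opening'])
print(w2px('w3',(.5582,.130,.036)),w2px('w3',(.6007,-.0563,.025)),w2px('w3',(.5795,.0365,.0)))
E
```

```text
[0.57969051 0.03462558 0.10565446] [ 9.65869061e-05 -1.05233084e-01  9.94447539e-01 -2.84440106e-04] 0.033223547055386035
[399.7 209.2] [169.1 207.8] [281.6 199. ]
```

View pics/w3.png

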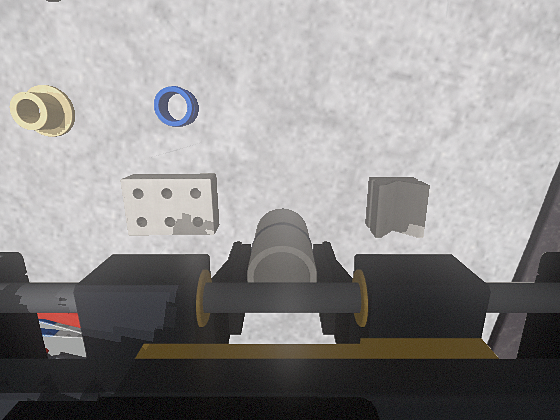

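Request:
{"name": "play_rows", "arguments": {
  "plan": [
    {"x": 0, "y": 0.002, "z": -0.035, "yaw": 0},
    {"x": 0, "y": 0, "z": -0.03, "yaw": 0},
    {"x": 0, "y": 0, "z": -0.015, "yaw": 0},
    {"x": 0, "y": 0, "z": -0.005, "yaw": 0},
    {"x": 0, "y": 0, "z": -0.003, "yaw": 0},
    {"x": 0, "y": 0, "z": 0, "yaw": 0}
  ]
}}

```text
time_s: 6.12
position: [0.5799, 0.0373, 0.0186]
eef_rot: [0.001, -0.105, 0.994, -0.0]
contact_force: [-0.2, -0.7, -1.9]
opening: 0.033
grip_force: 20.0
```

Request:
{"name": "play_rows", "arguments": {
  "plan": [
    {"x": 0, "y": 0, "z": -0.002, "yaw": 0},
    {"x": 0, "y": 0, "z": 0, "yaw": 0}
  ]
}}

```text
time_s: 6.38
position: [0.5802, 0.0374, 0.0169]
eef_rot: [0.001, -0.106, 0.994, -0.0]
contact_force: [-0.6, 0.1, 3.4]
opening: 0.0329
grip_force: 20.0
```

Request:
{"name": "play_rows", "arguments": {
  "plan": [
    {"x": 0, "y": 0, "z": 0, "yaw": 0},
    {"x": 0, "y": 0, "z": 0, "yaw": 0},
    {"x": 0, "y": 0, "z": 0, "yaw": 0},
    {"x": 0, "y": 0, "z": 0, "yaw": 0},
    {"x": 0, "y": 0, "z": 0.04, "yaw": 0},
    {"x": 0, "y": 0, "z": 0.06, "yaw": 0},
    {"x": 0, "y": 0, "z": 0.06, "yaw": 0},
    {"x": 0, "y": 0, "z": 0, "yaw": 0}
  ],
  "hand": 0.62
}}

```text
time_s: 7.38
position: [0.5832, 0.0371, 0.1814]
eef_rot: [0.006, -0.106, 0.994, -0.001]
contact_force: [-0.4, -0.2, -0.8]
opening: 0.054
grip_force: 0.0
```

Request:
{"name": "play_rows", "arguments": {
  "plan": [
    {"x": -0.017, "y": -0.046, "z": -0.005, "yaw": 0},
    {"x": -0.017, "y": -0.046, "z": -0.005, "yaw": 0},
    {"x": -0.017, "y": -0.046, "z": -0.005, "yaw": 0},
    {"x": -0.017, "y": -0.046, "z": -0.005, "yaw": 0},
    {"x": -0.017, "y": -0.046, "z": -0.005, "yaw": 0},
    {"x": -0.017, "y": -0.046, "z": -0.005, "yaw": 0},
    {"x": -0.017, "y": -0.046, "z": -0.005, "yaw": 0},
    {"x": 0, "y": 0, "z": -0.01, "yaw": 0}
  ]
}}

```text
time_s: 8.38
position: [0.4592, -0.2877, 0.1299]
eef_rot: [-0.0, -0.103, 0.995, -0.0]
contact_force: [0.8, 0.8, -0.6]
opening: 0.0538
grip_force: 0.0
```

```bash
python3 - <<'E'
from h import *
im,m=snap('wrist','w4'); s=ctrl.read_state(); print(s['position'],s['eef_rot'])
p=w2px('w4',(.459,-.286,.013)); q=w2px('w4',(.536,-.269,.015)); print(p,q)
b=cv2.imread('pics/w4.png'); 
f=lambda p:cv2.resize(b[max(0,int(p[1])-40):int(p[1])+40,max(0,int(p[0])-40):int(p[0])+40],(400,400),interpolation=cv2.INTER_CUBIC)
cv2.imwrite('pics/c4.png',np.hstack([f(p),f(q)]))
E
```

```text
[ 0.45842211 -0.28472552  0.12837177] [-0.00129795 -0.10358597  0.99461811  0.00175658]
[282.3 195.6] [282.9 271.6]
```

View pics/c4.png

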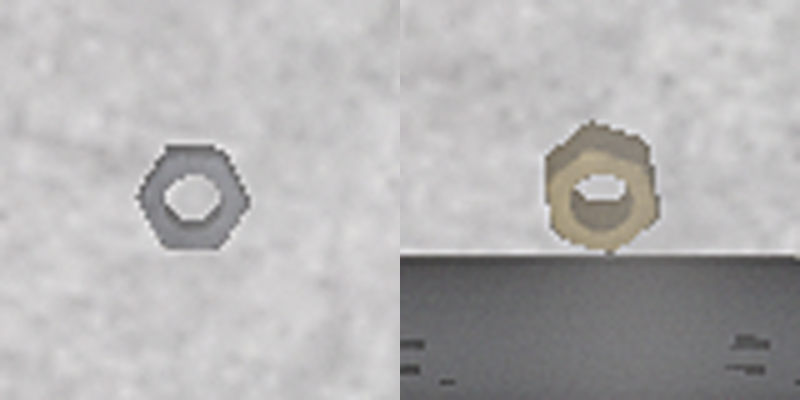

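Request:
{"name": "play_rows", "arguments": {
  "plan": [
    {"x": 0, "y": -0.002, "z": -0.03, "yaw": -0.185},
    {"x": 0, "y": 0, "z": -0.03, "yaw": -0.185},
    {"x": 0, "y": 0, "z": -0.03, "yaw": -0.18},
    {"x": 0, "y": 0, "z": -0.02, "yaw": 0},
    {"x": 0, "y": 0, "z": 0, "yaw": 0},
    {"x": 0, "y": 0, "z": 0, "yaw": 0}
  ]
}}

```text
time_s: 9.18
position: [0.4606, -0.2857, 0.0212]
eef_rot: [-0.0, 0.168, 0.986, 0.0]
contact_force: [-0.1, 0.8, -0.3]
opening: 0.0538
grip_force: 0.0
```

Request:
{"name": "play_rows", "arguments": {
  "plan": [
    {"x": -0.002, "y": -0.001, "z": -0.012, "yaw": 0},
    {"x": 0, "y": 0, "z": -0.005, "yaw": 0},
    {"x": 0, "y": 0, "z": 0, "yaw": 0}
  ]
}}

```text
time_s: 9.55
position: [0.4579, -0.2874, 0.0036]
eef_rot: [-0.0, 0.169, 0.986, 0.0]
contact_force: [0.9, 0.3, -0.4]
opening: 0.0542
grip_force: 0.0
```

Request:
{"name": "play_rows", "arguments": {
  "plan": [
    {"x": 0, "y": 0, "z": 0, "yaw": 0},
    {"x": 0, "y": 0, "z": 0, "yaw": 0},
    {"x": 0, "y": 0, "z": 0, "yaw": 0},
    {"x": 0, "y": 0, "z": 0, "yaw": 0},
    {"x": 0, "y": 0, "z": 0, "yaw": 0},
    {"x": 0, "y": 0, "z": 0, "yaw": 0}
  ],
  "hand": 0.05,
  "squeeze": 15
}}

```text
time_s: 10.3
position: [0.4583, -0.2875, 0.004]
eef_rot: [0.0, 0.169, 0.986, -0.0]
contact_force: [-0.3, 0.9, -0.1]
opening: 0.0069
grip_force: 0.0
```

```bash
python3 - <<'E'
from h import *
im,m=snap('wrist','w5'); s=ctrl.read_state(); print(s['position'],s['opening'],s['grip_force'])
print(w2px('w5',(.458,-.287,.013)))
E
```

```text
[ 0.45824871 -0.28754711  0.00394366] 0.00543860743843643 0.0
[280.4 249.2]
```

View pics/w5.png

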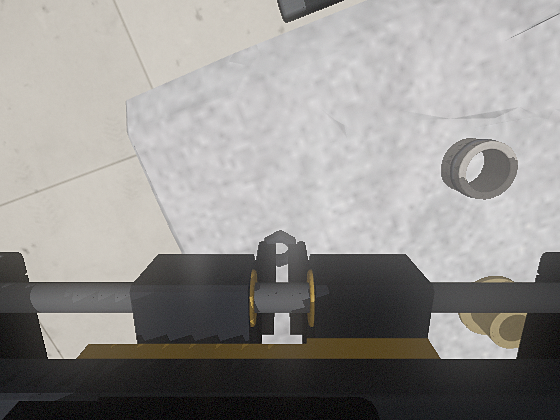

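```bash
python3 - <<'E'
from h import *
b=cv2.imread('pics/w5.png')[215:345,230:330]
cv2.imwrite('pics/c5.png',cv2.resize(cv2.convertScaleAbs(b,alpha=1.6,beta=20),None,fx=4.5,fy=4.5,interpolation=cv2.INTER_CUBIC))
for z in(0,.013,.023): print(w2px('w5',(.458,-.287,z)))
s=ctrl.read_state(); print(s['opening'])
E
```

```text
[280.4 240.7]
[280.4 249.2]
[280.3 256.5]
0.00543860743843643
```

View pics/c5.png

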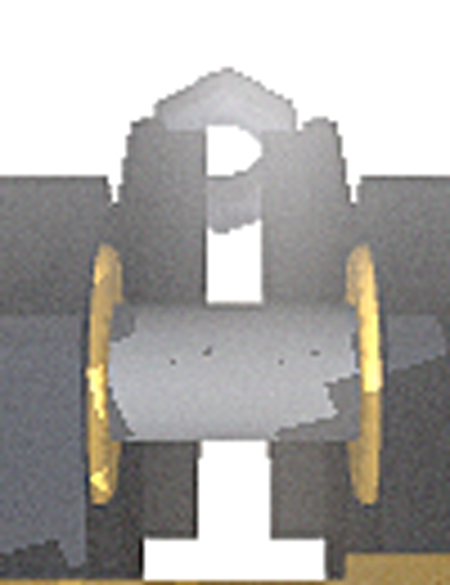

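The nut at (281,248) has not moved, and the fingers closed above it. So the fingertips end higher than the reported TCP. I'll open and feel downward carefully.

```bash
python3 - <<'E'
from h import *
print(ctrl.grip_point_offset)
m=ctrl.camera_model('wrist'); print(-m['R'].T@m['t'])
# held sleeve top check in w3 (axis at TCP, top z=.151)
print(w2px('w3',(.5797,.0346,.151)))
for z in (.004,.015,.02,.025): print(z,w2px('w5',(.4583-.009,-.2875-.003,z)))
E
```

```text
-0.0187
[ 0.38535329 -0.26099412  0.18929225]
[277.8 280.2]
0.004 [270.1 232.3]
0.015 [269.5 239.2]
0.02 [269.2 242.5]
0.025 [268.9 246.1]
```

Request:
{"name": "play_rows", "arguments": {
  "plan": [
    {"x": 0, "y": 0, "z": 0, "yaw": 0},
    {"x": 0, "y": 0, "z": 0, "yaw": 0},
    {"x": 0, "y": 0, "z": 0, "yaw": 0},
    {"x": 0, "y": 0, "z": 0, "yaw": 0},
    {"x": 0, "y": 0, "z": -0.004, "yaw": 0},
    {"x": 0, "y": 0, "z": 0, "yaw": 0}
  ],
  "hand": 0.5
}}

```text
time_s: 11.1
position: [0.458, -0.2873, -0.0004]
eef_rot: [-0.0, 0.169, 0.986, 0.0]
contact_force: [1.1, -0.8, 0.2]
opening: 0.0433
grip_force: 0.0
```

Request:
{"name": "play_rows", "arguments": {
  "plan": [
    {"x": 0, "y": 0, "z": -0.003, "yaw": 0},
    {"x": 0, "y": 0, "z": -0.003, "yaw": 0},
    {"x": 0, "y": 0, "z": 0, "yaw": 0}
  ]
}}

```text
time_s: 11.48
position: [0.4581, -0.2873, -0.0064]
eef_rot: [-0.0, 0.169, 0.986, 0.0]
contact_force: [-1.3, -0.3, 0.2]
opening: 0.0438
grip_force: 0.0
```

```bash
python3 - <<'E'
from h import *
im,m=snap('wrist','w6'); s=ctrl.read_state(); print(s['position'],s['opening'],s['contact_force'])
b=cv2.imread('pics/w6.png')[200:340,200:360]
cv2.imwrite('pics/c6.png',cv2.resize(cv2.convertScaleAbs(b,alpha=1.6,beta=20),None,fx=4,fy=4,interpolation=cv2.INTER_CUBIC))
E
```

```text
[ 0.45812417 -0.28742068 -0.00625359] 0.04321811246766807 [-0.53805105 -0.04916891  0.00537459]
```

View pics/c6.png

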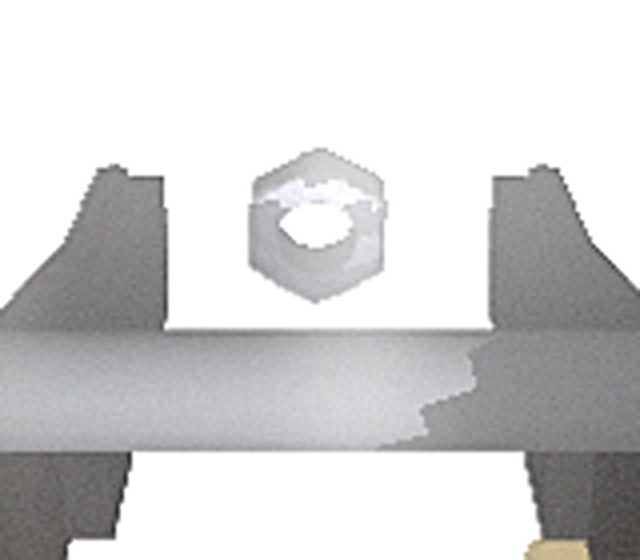

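The nut's flats are aligned with the pads, and there is still no contact at z = -0.006.

Request:
{"name": "play_rows", "arguments": {
  "plan": [
    {"x": 0, "y": 0, "z": -0.003, "yaw": 0},
    {"x": 0, "y": 0, "z": 0, "yaw": 0}
  ]
}}

```text
time_s: 11.78
position: [0.4581, -0.2874, -0.0093]
eef_rot: [-0.0, 0.169, 0.986, 0.0]
contact_force: [-0.7, -0.3, 0.6]
opening: 0.0439
grip_force: 0.0
```

Request:
{"name": "play_rows", "arguments": {
  "plan": [
    {"x": 0, "y": 0, "z": 0, "yaw": 0},
    {"x": 0, "y": 0, "z": 0, "yaw": 0},
    {"x": 0, "y": 0, "z": 0, "yaw": 0},
    {"x": 0, "y": 0, "z": 0, "yaw": 0},
    {"x": 0, "y": 0, "z": 0, "yaw": 0},
    {"x": 0, "y": 0, "z": 0, "yaw": 0}
  ],
  "hand": 0.05,
  "squeeze": 15
}}

```text
time_s: 12.52
position: [0.4583, -0.2875, -0.009]
eef_rot: [0.0, 0.169, 0.986, -0.0]
contact_force: [-0.3, -0.1, -0.3]
opening: 0.0047
grip_force: 0.0
```

```bash
python3 - <<'E'
from h import *
snap('wrist','w7'); snap('scene','s7')
b=cv2.resize(cv2.convertScaleAbs(cv2.imread('pics/w7.png')[210:300,230:330],alpha=1.6,beta=20),(400,360),interpolation=cv2.INTER_CUBIC)
p=w2px('s7',(.458,-.287,.0)).astype(int);print(p)
c=cv2.resize(cv2.convertScaleAbs(cv2.imread('pics/s7.png')[p[1]-75:p[1]+15,p[0]-50:p[0]+50],alpha=1.6,beta=10),(400,360),interpolation=cv2.INTER_CUBIC)
cv2.imwrite('pics/c7.png',np.hstack([b,c]))
E
```

```text
[304 337]
```

View pics/c7.png

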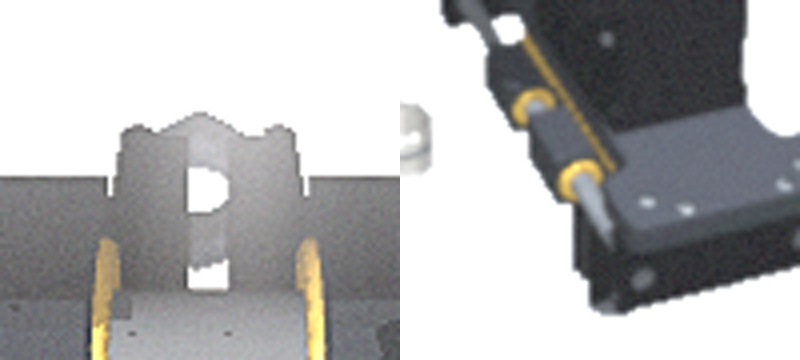

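```bash
python3 - <<'E'
from h import *
m=np.load('pics/w6.npz'); K,R,t=m['K'],m['R'],m['t']; f=K[0,0]; d=f/(81.2/.0435)
c=R.T@(np.linalg.inv(K)@np.array([281,241.5,1])*d-t); print(f,d,c,'tcp',.4581,-.2874,-.0063)
n=px2w('w6',200+317/4,200+225/4,.013);print(n)
for z in (-.0063,.005,.012,.02): 
  p=R@np.array([.4581,-.2874,z])+t; print(z,p[2],(K@p/p[2])[:2])
E
```

```text
327.74040244867496 0.1755752155975044 [ 0.44838081 -0.2831215   0.0156621 ] tcp 0.4581 -0.2874 -0.0063
[ 0.4573 -0.2873  0.013 ]
-0.0063 0.1996281136809784 [279.66749982 243.92874135]
0.005 0.18878483885875252 [279.58578066 251.54541018]
0.012 0.1820677659600285 [279.53027565 256.71877743]
0.02 0.17439111121862963 [279.46160568 263.11919082]
```

Request:
{"name": "play_rows", "arguments": {
  "plan": [
    {"x": 0, "y": 0, "z": 0, "yaw": 0},
    {"x": 0, "y": 0, "z": 0, "yaw": 0},
    {"x": 0, "y": 0, "z": 0, "yaw": 0},
    {"x": 0, "y": 0, "z": 0, "yaw": 0},
    {"x": 0, "y": 0, "z": -0.003, "yaw": 0},
    {"x": 0, "y": 0, "z": 0, "yaw": 0}
  ],
  "hand": 0.5
}}

```text
time_s: 13.38
position: [0.4581, -0.2874, -0.0124]
eef_rot: [-0.0, 0.169, 0.986, 0.0]
contact_force: [0.1, 0.1, 0.3]
opening: 0.0427
grip_force: 0.0
```

The images show the real fingertips about 20–22 mm above the reported TCP, so I'll go lower while watching the force.

Request:
{"name": "play_rows", "arguments": {
  "plan": [
    {"x": 0, "y": 0, "z": -0.003, "yaw": 0},
    {"x": 0, "y": 0, "z": 0, "yaw": 0},
    {"x": 0, "y": 0, "z": -0.0025, "yaw": 0},
    {"x": 0, "y": 0, "z": 0, "yaw": 0}
  ]
}}

```text
time_s: 13.88
position: [0.4581, -0.2874, -0.0178]
eef_rot: [-0.0, 0.169, 0.986, 0.0]
contact_force: [0.3, -0.7, -0.5]
opening: 0.0436
grip_force: 0.0
```

Request:
{"name": "play_rows", "arguments": {
  "plan": [
    {"x": 0, "y": 0, "z": 0, "yaw": 0},
    {"x": 0, "y": 0, "z": 0, "yaw": 0},
    {"x": 0, "y": 0, "z": 0, "yaw": 0},
    {"x": 0, "y": 0, "z": 0, "yaw": 0},
    {"x": 0, "y": 0, "z": 0, "yaw": 0},
    {"x": 0, "y": 0, "z": 0, "yaw": 0}
  ],
  "hand": 0.05,
  "squeeze": 15
}}

```text
time_s: 14.62
position: [0.4583, -0.2876, -0.0175]
eef_rot: [0.0, 0.169, 0.986, -0.0]
contact_force: [0.4, 0.2, -0.2]
opening: 0.0181
grip_force: 15.0
```

Request:
{"name": "play_rows", "arguments": {
  "plan": [
    {"x": 0, "y": 0, "z": 0.04, "yaw": 0},
    {"x": 0, "y": 0, "z": 0.04, "yaw": 0},
    {"x": 0.007, "y": 0.051, "z": 0, "yaw": 0.09},
    {"x": 0.007, "y": 0.051, "z": 0, "yaw": 0.09},
    {"x": 0.007, "y": 0.051, "z": 0, "yaw": 0.09},
    {"x": 0.007, "y": 0.051, "z": 0, "yaw": 0.09},
    {"x": 0.007, "y": 0.051, "z": 0, "yaw": 0.09},
    {"x": 0.007, "y": 0.051, "z": 0, "yaw": 0.1}
  ]
}}

```text
time_s: 15.62
position: [0.5003, 0.0201, 0.0624]
eef_rot: [0.0, -0.107, 0.994, -0.0]
contact_force: [-0.0, -0.7, -0.3]
opening: 0.0183
grip_force: 15.0
```

Request:
{"name": "play_rows", "arguments": {
  "plan": [
    {"x": 0, "y": 0, "z": 0, "yaw": 0},
    {"x": 0, "y": 0, "z": 0, "yaw": 0}
  ]
}}

```text
time_s: 15.88
position: [0.5002, 0.0183, 0.0624]
eef_rot: [-0.0, -0.106, 0.994, -0.0]
contact_force: [-0.0, 0.2, -0.4]
opening: 0.0182
grip_force: 15.0
```

```bash
python3 - <<'E'
from h import *
snap('top','t8'); snap('scene','s8')
print(w2px('t8',(.580,.037,.062)),w2px('s8',(.580,.037,.062)))
E
```

```text
[231.8 230.7] [241.4 199.9]
```

Request:
{"name": "play_rows", "arguments": {
  "plan": [
    {"x": 0.001, "y": 0, "z": -0.035, "yaw": 0},
    {"x": 0, "y": 0, "z": -0.03, "yaw": 0},
    {"x": 0, "y": 0, "z": -0.01, "yaw": 0},
    {"x": 0, "y": 0, "z": -0.0035, "yaw": 0},
    {"x": 0, "y": 0, "z": 0, "yaw": 0},
    {"x": 0, "y": 0, "z": 0, "yaw": 0}
  ]
}}

```text
time_s: 16.73
position: [0.502, 0.0183, -0.0152]
eef_rot: [0.001, -0.105, 0.994, -0.0]
contact_force: [0.0, -0.4, -0.5]
opening: 0.018
grip_force: 15.0
```

Request:
{"name": "play_rows", "arguments": {
  "plan": [
    {"x": 0, "y": 0, "z": -0.0023, "yaw": 0},
    {"x": 0, "y": 0, "z": 0, "yaw": 0}
  ]
}}

```text
time_s: 16.98
position: [0.502, 0.0184, -0.0176]
eef_rot: [0.001, -0.106, 0.994, -0.0]
contact_force: [-0.8, 0.4, 4.0]
opening: 0.0183
grip_force: 15.0
```

Request:
{"name": "play_rows", "arguments": {
  "plan": [
    {"x": 0, "y": 0, "z": 0, "yaw": 0},
    {"x": 0, "y": 0, "z": 0, "yaw": 0},
    {"x": 0, "y": 0, "z": 0, "yaw": 0},
    {"x": 0, "y": 0, "z": 0, "yaw": 0},
    {"x": 0, "y": 0, "z": 0.04, "yaw": 0},
    {"x": 0, "y": 0, "z": 0.06, "yaw": 0},
    {"x": 0, "y": 0, "z": 0.06, "yaw": 0},
    {"x": 0, "y": 0, "z": 0, "yaw": 0}
  ],
  "hand": 0.55
}}

```text
time_s: 17.98
position: [0.5048, 0.0179, 0.1461]
eef_rot: [0.005, -0.106, 0.994, -0.002]
contact_force: [0.5, 1.0, 0.1]
opening: 0.0479
grip_force: 0.0
```

Request:
{"name": "play_rows", "arguments": {
  "plan": [
    {"x": 0.005, "y": -0.048, "z": -0.01, "yaw": 0.05},
    {"x": 0.005, "y": -0.048, "z": -0.01, "yaw": 0.05},
    {"x": 0.005, "y": -0.048, "z": -0.01, "yaw": 0},
    {"x": 0.005, "y": -0.048, "z": -0.01, "yaw": 0},
    {"x": 0.005, "y": -0.048, "z": -0.01, "yaw": 0},
    {"x": 0.005, "y": -0.048, "z": -0.01, "yaw": 0},
    {"x": 0, "y": 0, "z": 0, "yaw": 0},
    {"x": 0, "y": 0, "z": 0, "yaw": 0}
  ]
}}

```text
time_s: 18.98
position: [0.5298, -0.2684, 0.0801]
eef_rot: [-0.001, -0.155, 0.988, 0.002]
contact_force: [-1.1, -0.6, 0.1]
opening: 0.0476
grip_force: 0.0
```

```bash
python3 - <<'E'
from h import *
im,m=snap('wrist','w9'); s=ctrl.read_state(); print(s['position'],s['eef_rot'])
p=w2px('w9',(.536,-.2695,.015)); print(p)
# segment the yellow nut near p
h=cv2.cvtColor(im,cv2.COLOR_RGB2HSV); u,v=p.astype(int)
k=np.zeros(h.shape[:2],np.uint8); k[v-40:v+40,u-40:u+40]=((h[v-40:v+40,u-40:u+40,1]>60)&(h[v-40:v+40,u-40:u+40,0]<35))*255
c=max(cv2.findContours(k,0,2)[0],key=cv2.contourArea)
print(cv2.minEnclosingCircle(c),cv2.boundingRect(c)); print(cv2.approxPolyDP(cv2.convexHull(c),2.5,True)[:,0].tolist())
E
```

```text
[ 0.53009987 -0.26782665  0.08055516] [-0.00106466 -0.15515993  0.98788785  0.0013607 ]
[276.3 218.1]
((263.5, 217.0), 6.020897388458252) (263, 211, 3, 13)
[[263, 211], [264, 223]]
```

```bash
python3 - <<'E'
from h import *
im=cv2.imread('pics/w9.png').astype(int); u,v=276,218
d=im[:,:,2]-im[:,:,0]; r=d[v-30:v+25,u-30:u+31]
print(np.percentile(r,[5,30,50,70,90]))
k=(r>18).astype(np.uint8); c=max(cv2.findContours(k,0,2)[0],key=cv2.contourArea)+np.array([u-30,v-30])
print(cv2.boundingRect(c),cv2.minEnclosingCircle(c),cv2.approxPolyDP(cv2.convexHull(c.astype(np.int32)),2.,True)[:,0].tolist())
print('\n'.join(''.join('#' if x else '.' for x in row) for row in k[::2]))
E
```

```text
[-1.  1.  1.  2. 27.]
(262, 199, 28, 32) ((275.6256103515625, 214.54830932617188), 15.633156776428223) [[274, 199], [286, 204], [289, 221], [278, 230], [267, 227], [262, 220], [262, 208]]
.............................................................
.............................................................
.............................................................
.............................................................
.............................................................
.............................................................
..........................######.............................
.......................######.#######........................
....................#####################....................
..................########################...................
................###########################..................
................#############.#############..................
................########...........########..................
................#######..............######..................
................#######..............######..................
................######.##..........########..................
................#######..####..#####.######..................
.................#############.####.#######..................
..................#########.#.#..######.#....................
....................###################......................
.......................#############.........................
............................#####............................
.............................................................
.............................................................
.............................................................
.............................................................
.............................................................
.............................................................
```

Request:
{"name": "play_rows", "arguments": {
  "plan": [
    {"x": 0.006, "y": -0.0015, "z": -0.03, "yaw": 0},
    {"x": 0, "y": 0, "z": -0.03, "yaw": 0},
    {"x": 0, "y": 0, "z": -0.02, "yaw": 0},
    {"x": 0, "y": 0, "z": -0.01, "yaw": 0},
    {"x": 0, "y": 0, "z": -0.003, "yaw": 0},
    {"x": 0, "y": 0, "z": 0, "yaw": 0}
  ]
}}

```text
time_s: 19.77
position: [0.5376, -0.2709, -0.0108]
eef_rot: [0.0, -0.155, 0.988, -0.0]
contact_force: [0.5, -0.5, 0.5]
opening: 0.0478
grip_force: 0.0
```

Request:
{"name": "play_rows", "arguments": {
  "plan": [
    {"x": -0.001, "y": 0.001, "z": -0.0045, "yaw": 0},
    {"x": 0, "y": 0, "z": 0, "yaw": 0}
  ]
}}

```text
time_s: 20.02
position: [0.536, -0.2699, -0.0157]
eef_rot: [-0.0, -0.155, 0.988, 0.0]
contact_force: [-0.1, -0.1, 0.3]
opening: 0.0478
grip_force: 0.0
```

Request:
{"name": "play_rows", "arguments": {
  "plan": [
    {"x": 0, "y": 0, "z": 0, "yaw": 0},
    {"x": 0, "y": 0, "z": 0, "yaw": 0},
    {"x": 0, "y": 0, "z": 0, "yaw": 0},
    {"x": 0, "y": 0, "z": 0, "yaw": 0},
    {"x": 0, "y": 0, "z": 0, "yaw": 0},
    {"x": 0, "y": 0, "z": 0, "yaw": 0}
  ],
  "hand": 0.05,
  "squeeze": 15
}}

```text
time_s: 20.78
position: [0.5363, -0.2701, -0.0158]
eef_rot: [0.0, -0.155, 0.988, -0.0]
contact_force: [0.2, 0.1, 0.7]
opening: 0.0214
grip_force: 15.0
```

Request:
{"name": "play_rows", "arguments": {
  "plan": [
    {"x": 0, "y": 0, "z": 0.045, "yaw": 0},
    {"x": 0, "y": 0, "z": 0.045, "yaw": 0},
    {"x": 0.012, "y": 0.042, "z": 0, "yaw": 0},
    {"x": 0.013, "y": 0.043, "z": 0, "yaw": 0},
    {"x": 0.013, "y": 0.043, "z": 0, "yaw": 0},
    {"x": 0.013, "y": 0.043, "z": 0, "yaw": -0.05},
    {"x": 0.013, "y": 0.043, "z": 0, "yaw": -0.05},
    {"x": 0, "y": 0, "z": 0, "yaw": 0}
  ]
}}

```text
time_s: 21.78
position: [0.6004, -0.0527, 0.074]
eef_rot: [-0.0, -0.108, 0.994, 0.0]
contact_force: [-0.4, -0.0, -1.0]
opening: 0.0215
grip_force: 15.0
```

Request:
{"name": "play_rows", "arguments": {
  "plan": [
    {"x": 0, "y": 0, "z": -0.025, "yaw": 0},
    {"x": 0, "y": 0, "z": -0.015, "yaw": 0},
    {"x": 0, "y": 0, "z": 0, "yaw": 0},
    {"x": 0, "y": 0, "z": 0, "yaw": 0}
  ]
}}

```text
time_s: 22.28
position: [0.6005, -0.0567, 0.0344]
eef_rot: [0.0, -0.105, 0.994, -0.0]
contact_force: [-0.3, 0.7, -0.2]
opening: 0.0214
grip_force: 15.0
```

Request:
{"name": "play_rows", "arguments": {
  "plan": [
    {"x": 0, "y": 0, "z": -0.015, "yaw": 0},
    {"x": 0, "y": 0, "z": -0.006, "yaw": 0},
    {"x": 0, "y": 0, "z": 0, "yaw": 0},
    {"x": 0, "y": 0, "z": 0, "yaw": 0}
  ]
}}

```text
time_s: 22.78
position: [0.6004, -0.056, 0.0131]
eef_rot: [0.0, -0.105, 0.994, -0.0]
contact_force: [-0.4, -0.2, -0.5]
opening: 0.0212
grip_force: 15.0
```

Request:
{"name": "play_rows", "arguments": {
  "plan": [
    {"x": 0, "y": 0, "z": -0.0035, "yaw": 0},
    {"x": 0, "y": 0, "z": 0, "yaw": 0}
  ]
}}

```text
time_s: 23.02
position: [0.6004, -0.0561, 0.0097]
eef_rot: [0.0, -0.105, 0.994, -0.0]
contact_force: [0.3, 0.7, -0.6]
opening: 0.0211
grip_force: 15.0
```

Request:
{"name": "play_rows", "arguments": {
  "plan": [
    {"x": 0, "y": 0, "z": 0, "yaw": 0},
    {"x": 0, "y": 0, "z": 0, "yaw": 0},
    {"x": 0, "y": 0, "z": 0, "yaw": 0},
    {"x": 0, "y": 0, "z": 0, "yaw": 0},
    {"x": 0, "y": 0, "z": 0.04, "yaw": 0},
    {"x": 0, "y": 0, "z": 0.05, "yaw": 0},
    {"x": 0, "y": 0, "z": 0.03, "yaw": 0},
    {"x": 0, "y": 0, "z": 0, "yaw": 0}
  ],
  "hand": 0.57
}}

```text
time_s: 24.02
position: [0.6023, -0.0566, 0.1324]
eef_rot: [0.003, -0.105, 0.994, -0.001]
contact_force: [-0.0, -1.2, 0.0]
opening: 0.0501
grip_force: 0.0
```

Request:
{"name": "play_rows", "arguments": {
  "plan": [
    {"x": -0.026, "y": -0.019, "z": -0.005, "yaw": 0},
    {"x": -0.026, "y": -0.019, "z": -0.005, "yaw": 0},
    {"x": -0.026, "y": -0.019, "z": -0.005, "yaw": 0},
    {"x": -0.026, "y": -0.019, "z": -0.005, "yaw": 0},
    {"x": -0.026, "y": -0.019, "z": -0.005, "yaw": 0},
    {"x": -0.026, "y": -0.019, "z": -0.005, "yaw": 0},
    {"x": 0, "y": 0, "z": 0, "yaw": 0},
    {"x": 0, "y": 0, "z": 0, "yaw": 0}
  ]
}}

```text
time_s: 25.02
position: [0.4444, -0.1698, 0.0991]
eef_rot: [-0.0, -0.105, 0.994, 0.0]
contact_force: [0.8, -0.4, -0.2]
opening: 0.0496
grip_force: 0.0
```

```bash
python3 - <<'E'
from h import *
im,m=snap('wrist','w10'); s=ctrl.read_state(); print(s['position'],s['eef_rot'])
p=w2px('w10',(.4465,-.1695,.026)); print(p); u,v=p.astype(int)
b=im[:,:,::-1][v-45:v+45,u-60:u+60]
snap('top','t10'); t=cv2.imread('pics/t10.png')[180:320,170:310]
o=np.hstack([cv2.resize(b,(480,360),interpolation=cv2.INTER_CUBIC),np.pad(cv2.resize(t,(320,320),interpolation=cv2.INTER_CUBIC),((0,40),(0,0),(0,0)))])
cv2.imwrite('pics/c10.png',o); print(u-60,v-45)
E
```

```text
[ 0.44482515 -0.16973982  0.0992798 ] [ 6.02590562e-05 -1.05562242e-01  9.94412690e-01  1.08270874e-04]
[280.  211.1]
220 166
```

View pics/c10.png

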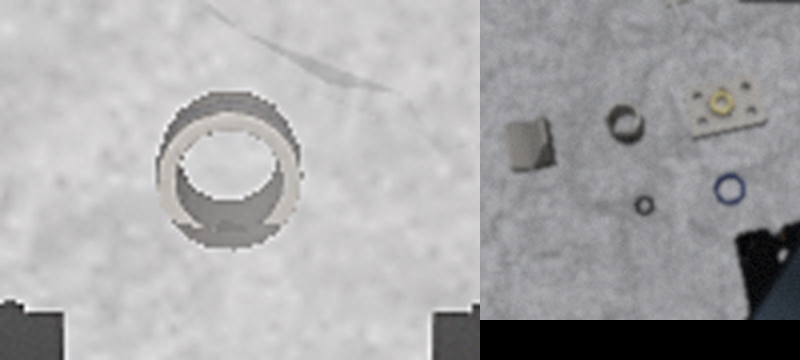

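Layout so far is right: the tall sleeve, dark nut and brass nut are in place, and the short sleeve ring is centred at about (277,211) in the wrist view.

```bash
python3 - <<'E'
from h import *
print(px2w('w10',277.2,210.7,.026))
E
```

```text
[ 0.4467 -0.1718  0.026 ]
```

Request:
{"name": "play_rows", "arguments": {
  "plan": [
    {"x": 0.002, "y": -0.0015, "z": -0.035, "yaw": 0},
    {"x": 0, "y": 0, "z": -0.03, "yaw": 0},
    {"x": 0, "y": 0, "z": -0.025, "yaw": 0},
    {"x": 0, "y": 0, "z": -0.012, "yaw": 0},
    {"x": 0, "y": 0, "z": -0.005, "yaw": 0},
    {"x": 0, "y": 0, "z": 0, "yaw": 0},
    {"x": 0, "y": 0, "z": 0, "yaw": 0}
  ]
}}

```text
time_s: 26.0
position: [0.4468, -0.1718, -0.0066]
eef_rot: [0.001, -0.105, 0.994, -0.001]
contact_force: [-0.6, 0.1, -0.3]
opening: 0.0496
grip_force: 0.0
```

Request:
{"name": "play_rows", "arguments": {
  "plan": [
    {"x": 0, "y": 0, "z": -0.004, "yaw": 0},
    {"x": 0, "y": 0, "z": 0, "yaw": 0}
  ]
}}

```text
time_s: 26.25
position: [0.4462, -0.1716, -0.0113]
eef_rot: [0.0, -0.105, 0.994, -0.0]
contact_force: [-0.3, 0.0, -0.6]
opening: 0.0497
grip_force: 0.0
```

Request:
{"name": "play_rows", "arguments": {
  "plan": [
    {"x": 0, "y": 0, "z": 0, "yaw": 0},
    {"x": 0, "y": 0, "z": 0, "yaw": 0},
    {"x": 0, "y": 0, "z": 0, "yaw": 0},
    {"x": 0, "y": 0, "z": 0, "yaw": 0},
    {"x": 0, "y": 0, "z": 0, "yaw": 0},
    {"x": 0, "y": 0, "z": 0, "yaw": 0}
  ],
  "hand": 0.1,
  "squeeze": 15
}}

```text
time_s: 27.0
position: [0.4464, -0.1716, -0.0113]
eef_rot: [0.0, -0.105, 0.994, -0.0]
contact_force: [-0.3, -0.1, 0.4]
opening: 0.0289
grip_force: 15.0
```

Request:
{"name": "play_rows", "arguments": {
  "plan": [
    {"x": 0, "y": 0, "z": 0.04, "yaw": 0},
    {"x": 0, "y": 0, "z": 0.04, "yaw": 0},
    {"x": 0, "y": 0, "z": 0.04, "yaw": 0},
    {"x": 0.026, "y": 0.042, "z": 0, "yaw": 0},
    {"x": 0.026, "y": 0.042, "z": 0, "yaw": 0},
    {"x": 0.027, "y": 0.042, "z": 0, "yaw": 0},
    {"x": 0.027, "y": 0.042, "z": 0, "yaw": 0},
    {"x": 0.027, "y": 0.042, "z": 0, "yaw": 0}
  ]
}}

```text
time_s: 28.0
position: [0.5793, 0.0401, 0.1083]
eef_rot: [-0.001, -0.105, 0.994, 0.0]
contact_force: [0.6, -0.8, -1.0]
opening: 0.0288
grip_force: 15.0
```

Request:
{"name": "play_rows", "arguments": {
  "plan": [
    {"x": 0, "y": 0, "z": -0.01, "yaw": 0},
    {"x": 0, "y": 0, "z": 0, "yaw": 0},
    {"x": 0, "y": 0, "z": 0, "yaw": 0}
  ]
}}

```text
time_s: 28.38
position: [0.5781, 0.0375, 0.0983]
eef_rot: [-0.001, -0.105, 0.995, 0.0]
contact_force: [-0.1, 0.2, -1.2]
opening: 0.029
grip_force: 15.0
```

Request:
{"name": "play_rows", "arguments": {
  "plan": [
    {"x": 0.0015, "y": 0, "z": -0.02, "yaw": 0},
    {"x": 0, "y": 0, "z": -0.015, "yaw": 0},
    {"x": 0, "y": 0, "z": -0.007, "yaw": 0},
    {"x": 0, "y": 0, "z": 0, "yaw": 0},
    {"x": 0, "y": 0, "z": 0, "yaw": 0}
  ]
}}

```text
time_s: 29.0
position: [0.5811, 0.0383, 0.057]
eef_rot: [0.0, -0.105, 0.994, -0.0]
contact_force: [-0.5, 0.6, 0.5]
opening: 0.0287
grip_force: 15.0
```

Request:
{"name": "play_rows", "arguments": {
  "plan": [
    {"x": -0.001, "y": -0.001, "z": -0.0035, "yaw": 0},
    {"x": 0, "y": 0, "z": -0.0015, "yaw": 0},
    {"x": 0, "y": 0, "z": -0.001, "yaw": 0},
    {"x": 0, "y": 0, "z": 0, "yaw": 0}
  ]
}}

```text
time_s: 29.5
position: [0.5799, 0.0375, 0.0508]
eef_rot: [0.0, -0.105, 0.994, -0.0]
contact_force: [-0.1, 0.8, 0.4]
opening: 0.0289
grip_force: 15.0
```

Request:
{"name": "play_rows", "arguments": {
  "plan": [
    {"x": 0, "y": 0, "z": 0, "yaw": 0},
    {"x": 0, "y": 0, "z": 0, "yaw": 0},
    {"x": 0, "y": 0, "z": 0, "yaw": 0},
    {"x": 0, "y": 0, "z": 0, "yaw": 0},
    {"x": 0, "y": 0, "z": 0.04, "yaw": 0},
    {"x": 0, "y": 0, "z": 0.05, "yaw": 0},
    {"x": 0, "y": 0, "z": 0.03, "yaw": 0},
    {"x": 0, "y": 0, "z": 0, "yaw": 0}
  ],
  "hand": 0.57
}}

```text
time_s: 30.5
position: [0.5818, 0.0373, 0.1733]
eef_rot: [0.003, -0.105, 0.994, -0.001]
contact_force: [-0.6, 0.0, -1.4]
opening: 0.0498
grip_force: 0.0
```

Request:
{"name": "play_rows", "arguments": {
  "plan": [
    {"x": -0.02, "y": -0.04, "z": 0.01, "yaw": 0},
    {"x": -0.02, "y": -0.05, "z": 0.01, "yaw": 0},
    {"x": -0.02, "y": -0.05, "z": 0, "yaw": 0},
    {"x": -0.02, "y": -0.05, "z": 0, "yaw": 0},
    {"x": 0, "y": -0.05, "z": 0, "yaw": 0},
    {"x": 0, "y": 0, "z": 0, "yaw": 0},
    {"x": 0, "y": 0, "z": 0, "yaw": 0},
    {"x": 0, "y": 0, "z": 0, "yaw": 0}
  ]
}}

```text
time_s: 31.5
position: [0.4992, -0.2009, 0.1899]
eef_rot: [-0.001, -0.106, 0.994, 0.001]
contact_force: [0.1, 0.7, -0.2]
opening: 0.0495
grip_force: 0.0
```

```bash
python3 - <<'E'
from h import *
snap('top','t11');snap('scene','s11')
a=cv2.imread('pics/t11.png')[190:290,170:300]; b=cv2.imread('pics/s11.png')[120:290,180:320]
print(w2px('t11',(.58,.0375,.088)),w2px('t11',(.502,.0184,.013)),w2px('t11',(.5795,.0365,0)),ctrl.read_state()['position'])
o=np.zeros((480,800,3),np.uint8); o[:346,:450]=cv2.resize(a,(450,346),interpolation=cv2.INTER_CUBIC); o[:413,460:800]=cv2.resize(b,(340,413),interpolation=cv2.INTER_CUBIC)
cv2.imwrite('pics/c11.png',cv2.convertScaleAbs(o,alpha=1.3))
E
```

```text
[229.9 228.3] [241.8 269.5] [235.4 236. ] [ 0.49965907 -0.20108704  0.19033313]
```

View pics/c11.png

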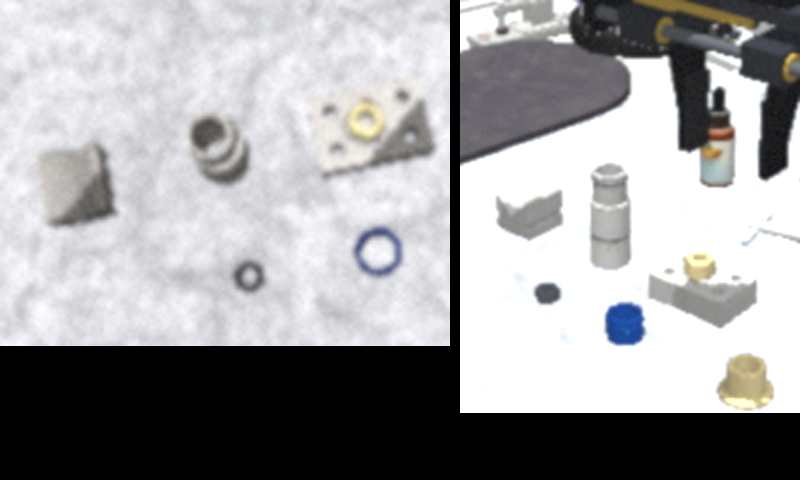

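The final look matches the layout. The stack is upright, with the short sleeve at (230,228) where predicted. The dark nut is at (242,270), also as predicted. The brass nut sits in the middle of the setup block, and the blocks and bystanders in view have not moved.

```bash
python3 -c "
from rig import ctrl
print(ctrl.job_done())"
```

```text
the job is handed in; nothing more can be done
None
```

The sleeve kit is laid out as asked and handed in after about 32 s of robot time; the last camera check showed every part where it should be, but no verdict came back.

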